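# Shut the supply case and draw its latch tight

### The job

Close the lid of the blue case, swing the wire loop of its front latch up and hook it over the keeper on the lid, then press the red lever down until it goes over centre and lies flat against the case, with the loop tight on the keeper. Let go of everything, and leave the bottle, jar and box standing beside the case undisturbed.

Things in the scene. Friction and masses are not known exactly. Their poses are not given: they have to be found in the camera images.
- case: Blue case with black corner guards, fixed on the bench: 140 deep (x), 180 wide (y), body 95, with the lid shut 140 mm high. Origin: centre of its underside; z up; -x is the front, latch in its middle (y = 0); front face of body and shut lid at x = -70. The lid turns about a line along y at x = +70, z = 96. The latch lever turns on a pin along y at x = -94, z = 72, between two ears (mm).
- lid (a joint): Lid angle (rad): 0 = shut, on its stop; positive = front edge raised; starts 0.45 to 0.8. A stiff hinge: it stays where it is left; pushing down on the front part of its top takes 1 to 5 N. The flat top lies 44 mm off the hinge line and reaches 140 mm forward of it; two 2 mm ribs run front to back at y = +-50 mm.
- lever (a joint): Angle (rad) of the red-tipped lever, 24 mm wide, 56 long from its pin. 0 = closed, on its stop, hanging down along the case front; positive = swung out and up (1.57 = straight out); starts 1.35 to 1.65, stays where left. The loop hinges on it 16 mm from the pin; once hooked, it resists from about 1.1 rad down (a few N at the lever's end), is over centre below 0.25, then held at 0 by the pull.
- lever_pad (a point): Where to press: a point on the outer face of the lever's red grip, 40 mm along the lever from its pin and 12 mm off the pin's axis. The outer face looks up when the lever points out, and to the front when closed. A lip 7 mm high stands 14 mm farther on, at the lever's end. When it is closed the hooked loop and keeper stand above it, so press with a tilted tool, coming from the front.
- loop: Steel wire loop of the latch: two 5 mm legs 36 mm apart, joined at the far end by a 6 mm round bar along y. Origin: middle of its hinge line on the lever; z points along the legs to the bar, 58 mm away. It stays where left; at first it sticks out to the front and up. The lever follows the loop, so the bar can be put 42 to 74 mm from the lever's pin.
- loop_bar (a point): Centre of the loop's bar. Black round grip buttons, 12 mm in diameter, end the bar: 50 mm apart over their outer faces (y = -25 to +25 mm), so the loop can be gripped across them; the buttons turn freely on the bar, so the loop swings in the grip.
- keeper: Steel J-shaped keeper, 18 mm wide on the lid, mid-front; sprung: yields up to 8 mm downward, 7 N per mm. Origin at the bar's seat, x, z as the case's when shut. Seat floor 3 mm below the origin; upright lip at x = -4.5 to -8.5, its top 6 mm above the origin; behind, a 45 deg ramp from x = +5 to +20 guides the bar in. The bar goes over the lip from the front and down behind it.
- keeper_seat (a point): Where the bar's centre sits when hooked: with the lid shut it is at x = -96, y = 0, z = 118 mm of the case, 26 mm in front of the lid's face.
- jar: Amber jar with a white cap, 44 mm in diameter, 59 mm high, standing beside the case; leave it alone. Origin: centre of its underside.
- dropper: Amber dropper bottle, 34 mm in diameter, 102 mm high, standing beside the case; leave it alone. Origin: centre of its underside.
- carton: Small light-blue carton, 29 x 83 x 47 mm, standing beside the case; leave it alone. Origin: centre of its underside.

How it is judged:
By the outcome, as a careful person would: the job done as asked, in the order asked, and still so for the second after the job is handed in, with the robot touching nothing.
It also fails if it takes over 45 s, if anything falls off the work surface, if the arm or the gripper's body presses on something with over 40 N, if the wrist force passes 120 N, or if a joint passes its speed limit or range.

### The arm

A 6-joint arm with a two-finger parallel gripper is mounted at the origin on a cart in front of the work surface, level with it; the furniture and walls round the work are solid. World frame = base frame: x ahead of the robot, y to its left, z up, the work surface at z = 0. Lengths are in m, angles in rad, forces in N, time in s.
With the tool pointing down it reaches from about 0.25 to 0.8 m from the base axis. Payload 3.9 kg.
Tool frame: the origin (TCP) lies at the very end of the fingers, on their centre line; the grasp point (between the pads) lies behind it (hold_point_z is the z of the grasp point in the tool frame, in m); z points along the fingers, y is the line along which they close (so a half turn about z gives the same grasp; the last joint's range is limited). The gripper opens to 85 mm and grips with 20 to 120 N. Pads are 22 mm wide; open, the fingers measure 114 mm over their backs; the gripper's body (76 mm by 85 mm) begins 54 mm behind the grasp point. The pads swing forward as they close: fully open they stand 13 mm farther back than shut.
Start: joints at [-1.157, 0.26, -0.138, 1.173, 0, 1.571], TCP at [0.211, -0.481, 0.231] pointing down, gripper open.
Joint ranges: [-2.78, 2.78], [-0.83, 1.72], [-1.28, 1.37], [-1.9, 2.12], [-1.57, 1.48], [-3.14, 3.14]. Speed limits (rad/s): [2.57, 2.57, 3.14, 3.14, 3.14, 3.14].

### API

Orientations are given as a unit quaternion [w, x, y, z].
In Python, from station import move_pose, line_to, move_j, move_gripper, hold, solve_ik, read_state, grab_frame, get_calibration, Unreachable, sign_off, hold_point_z gives the robot as it stands. Calls block until the motion is done:
- move_pose(position, orientation): joint-space move of the TCP to a pose.
- line_to(position, velocity=0.15, rot=None, stop_force=None): straight line of the TCP; rot=None keeps the orientation; velocity is the mean speed in m/s. With stop_force (N) it stops when the force on the tool has changed by that much, and returns True; else False.
- move_j(angles): joint-space move.
- move_gripper(opening, effort=None): finger opening in m; effort is the grip in N (None keeps the last); returns when the fingers have stopped.
- hold(seconds).
- solve_ik(position, orientation): joint angles nearest the present ones, or None.
- read_state(): the state.
- grab_frame(name): name is "scene" or "top" or "wrist"; returns the picture (420x560x3 uint8, red, green, blue); there is no depth.
- get_calibration(name): a dict with "intrinsics" (3x3 intrinsics, pixels), "dist" ([k1, k2, p1, p2, k3] as OpenCV has them; the pictures are not rectified), "world_from_camera" (4x4, takes a point from camera to world coordinates). Camera axes: x right, y down, z forward; pixel columns grow to the right and rows downward; lengths in m; the calibration is good to about 2 mm. A picture is of the moment at which its call begins: read the wrist's pose just before it. get_calibration takes no time and is no camera call; for the wrist camera it gives the pose at the moment of the call.
A pose or a line that the arm cannot do raises Unreachable and nothing moves.
- sign_off(): hands the job in; it is judged then, once.
The state is a dict: "t": time; "joint_positions": joint angles; "joint_velocities": joint speeds; "effort": joint torques, N m; "tool_pos": TCP position; "ee_rot": TCP orientation; "ft_force": force on the tool from outside, world axes, zero at the start; "moment": the same for the moment, N m; "finger_gap": finger opening in m; "finger_force": force on a finger pad.
Only numpy, scipy, OpenCV 4.12 (cv2) and the standard library are available. Lean on these libraries where they do the work, as an engineer would, in place of code of your own. Each camera call takes 0.05 s, during which the arm holds its last target. There are 200 camera calls.

## Working session

There is one attempt and no reset: what is moved stays moved. The work goes in short steps, each a Python script; the robot and the scene stay as the last script left them, time stands still between calls to the robot, and variables do not carry over. Pictures are saved under pics/ and viewed, at most 10 in all, crops included, and the job is handed in when it is done.

```bash
ls; mkdir -p pics
python3 - <<'E'
from station import *
import cv2,numpy as np
for n in ["scene","top"]:
    im=grab_frame(n); cv2.imwrite(f"pics/{n}0.png",im[:,:,::-1]); c=get_calibration(n)
    print(n,np.round(c["intrinsics"],1).tolist(),np.round(c["dist"],3),np.round(c["world_from_camera"],3).tolist())
s=read_state();print(s["t"],s["tool_pos"],s["ee_rot"],hold_point_z)
E
```

```text
pics
scene [[515.8, 0.0, 273.7], [0.0, 515.8, 204.6], [0.0, 0.0, 1.0]] [-0.159  0.     0.     0.     0.   ] [[0.696, -0.316, 0.645, 0.054], [-0.718, -0.302, 0.627, -0.77], [-0.003, -0.899, -0.437, 0.464], [0.0, 0.0, 0.0, 1.0]]
top [[396.4, 0.0, 275.4], [0.0, 396.4, 206.4], [0.0, 0.0, 1.0]] [-0.019  0.     0.     0.     0.   ] [[0.006, -0.982, 0.188, 0.45], [-1.0, -0.009, -0.015, -0.223], [0.016, -0.188, -0.982, 0.934], [0.0, 0.0, 0.0, 1.0]]
0.1 [ 0.21084967 -0.48010138  0.23053662] [-8.95243299e-04  9.78669650e-01  2.05438284e-01 -1.62205343e-04] -0.0187
```

View pics/scene0.png

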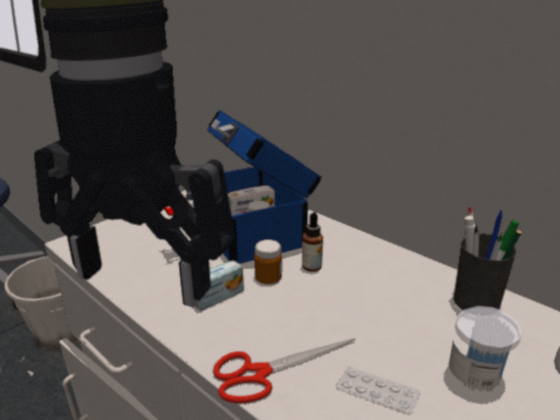

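View pics/top0.png

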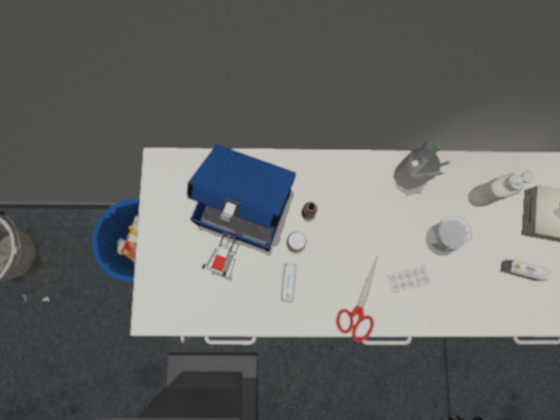

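The scene view shows the gripper hiding the latch, with jar (268,262), dropper (312,245) and carton (218,284) to the right of the case. The top view shows the lid at (240,185), keeper (229,210), red lever (219,264), jar (297,241), dropper (310,210) and carton (289,282).

```bash
cat > h.py <<'E'
from station import *
import cv2,numpy as np
from scipy.spatial.transform import Rotation as R
def ray(cal,px):
    p=cv2.undistortPoints(np.array([[px]],float),cal["intrinsics"],np.array(cal["dist"],float))[0,0]
    T=np.array(cal["world_from_camera"]); d=T[:3,:3]@np.array([p[0],p[1],1]); return T[:3,3],d/np.linalg.norm(d)
def onz(cal,px,z):
    o,d=ray(cal,px); return o+d*(z-o[2])/d[2]
def tri(c1,p1,c2,p2):
    o1,d1=ray(c1,p1);o2,d2=ray(c2,p2)
    s=np.linalg.lstsq(np.c_[d1,-d2],o2-o1,rcond=None)[0]
    a,b=o1+s[0]*d1,o2+s[1]*d2; return (a+b)/2,np.linalg.norm(a-b)
def proj(cal,X):
    T=np.linalg.inv(np.array(cal["world_from_camera"]))
    return cv2.projectPoints(np.array(X,float).reshape(-1,3),cv2.Rodrigues(T[:3,:3])[0],T[:3,3],cal["intrinsics"],np.array(cal["dist"],float))[0][:,0]
def q(zdir,ydir):
    z=np.array(zdir,float);z/=np.linalg.norm(z);y=np.array(ydir,float);y-=z*(y@z);y/=np.linalg.norm(y)
    a=R.from_matrix(np.c_[np.cross(y,z),y,z]).as_quat();return a[[3,0,1,2]]
E
python3 - <<'E'
from h import *
im=cv2.imread("pics/top0.png"); c=get_calibration("top")
cv2.imwrite("pics/topcrop.png",cv2.resize(im[140:310,150:330],None,fx=4,fy=3.5,interpolation=cv2.INTER_CUBIC)[:600])
for n,p,z in [("frontL",(195,217),.095),("frontR",(274,243),.095),("lever",(219,264),.08),("jar",(297,241),.059),("drop",(310,210),.1),("carton",(289,282),.047)]: print(n,onz(c,p,z).round(3))
s=read_state(); w=np.array(get_calibration("wrist")["world_from_camera"]); T=np.eye(4); T[:3,:3]=R.from_quat(np.array(s["ee_rot"])[[1,2,3,0]]).as_matrix();T[:3,3]=s["tool_pos"]
print(np.round(np.linalg.inv(T)@w,3)); print(get_calibration("wrist")["intrinsics"])
E
```

```text
frontL [ 0.587 -0.063  0.095]
frontR [ 0.532 -0.233  0.095]
lever [ 0.488 -0.116  0.08 ]
jar [ 0.541 -0.284  0.059]
drop [ 0.603 -0.309  0.1  ]
carton [ 0.451 -0.267  0.047]
[[-0.    -0.95  -0.312  0.081]
 [ 1.    -0.     0.     0.   ]
 [-0.    -0.312  0.95  -0.143]
 [ 0.     0.     0.     1.   ]]
[[343.13693949   0.         282.65172066]
 [  0.         343.13693949 212.13837564]
 [  0.           0.           1.        ]]
```

View pics/topcrop.png

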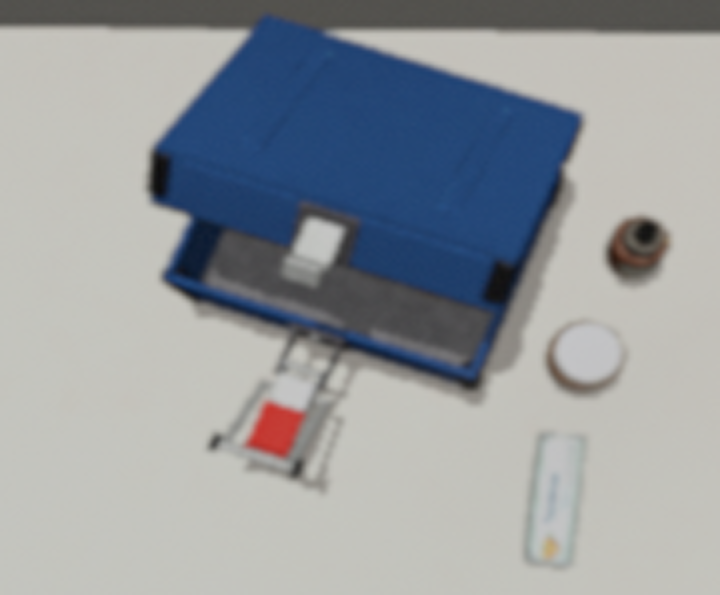

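The crop shows front body corners at crop (170,278) and (475,378), and the loop's buttons at (216,442) and (298,468). The lid is open, with its keeper at (318,245).

Run:
```python
from h import *
c=get_calibration("top"); f=lambda x,y:(150+x/4,140+y/3.5)
L=onz(c,f(170,278),.095);Rr=onz(c,f(475,378),.095); print(L,Rr,np.linalg.norm(L-Rr))
yv=(L-Rr)[:2];yv/=np.linalg.norm(yv);xv=np.array([yv[1],-yv[0]]);o=(L+Rr)[:2]/2+.07*xv
yaw=np.arctan2(xv[1],xv[0]);print("case",o,yaw)
# lid front-top corners: crop (155,150)->left,(505,260)right
for th in (.45,.55,.65,.75,.85):
    r=np.array([-.14*np.cos(th)+.07-.044*np.sin(th)*-1*-1,.096+.14*np.sin(th)+.044*np.cos(th)])
    r[0]=.07-.14*np.cos(th)+.044*np.sin(th)
    P=[np.r_[o+xv*r[0]+yv*s*.09,r[1]] for s in(1,-1)]
    print(th,r.round(3),((proj(c,P)-[150,140])*[4,3.5]).round(0).tolist())
b1=onz(c,f(216,442),.115);b2=onz(c,f(298,468),.115);print("btn",b1,b2,np.linalg.norm(b1-b2))
X=np.r_[xv,0];Y=np.r_[yv,0];Z=np.array([0,0,1.])
C=lambda x,y,z:np.r_[o,0]+X*x+Y*y+Z*z
for nm,p,t,sg in [("lid",C(-.05,.02,.25),90,1),("lidend",C(-.05,.02,.139),90,1),("seat",C(-.096,0,.10),90,1),("seat60",C(-.096,0,.10),70,1),("press",C(-.114,0,.024),45,1),("press",C(-.114,0,.024),55,1),("view",C(-.25,0,.25),60,1)]:
  for sg in (1,-1):
    t_=np.radians(t);d=X*np.cos(t_)-Z*np.sin(t_); j=solve_ik(p,q(d,Y*sg)); print(nm,t,sg,p.round(3),None if j is None else np.round(j,2))
```

```text
[ 0.58137489 -0.05820892  0.095     ] [ 0.52168616 -0.2216796   0.095     ] 0.1740270277845092
case [ 0.61728438 -0.16395324] -0.3500932614420772
0.45 [-0.037  0.197] [[151.0, 191.0], [506.0, 306.0]]
0.55 [-0.026  0.207] [[155.0, 169.0], [514.0, 285.0]]
0.65 [-0.015  0.216] [[161.0, 145.0], [523.0, 262.0]]
0.75 [-0.002  0.224] [[168.0, 120.0], [533.0, 237.0]]
0.85 [0.011 0.23 ] [[176.0, 94.0], [544.0, 212.0]]
btn [ 0.48169428 -0.08986431  0.115     ] [ 0.46703018 -0.13210244  0.115     ] 0.04471125391981184
lid 90 1 [ 0.577 -0.128  0.25 ] [-0.22  0.37  0.07  1.27  0.    0.13]
lid 90 -1 [ 0.577 -0.128  0.25 ] [-0.22  0.37  0.07  1.27  0.   -3.01]
lidend 90 1 [ 0.577 -0.128  0.139] [-0.22  0.42 -0.14  1.01  0.    0.13]
lidend 90 -1 [ 0.577 -0.128  0.139] [-0.22  0.42 -0.14  1.01  0.   -3.01]
seat 90 1 [ 0.527 -0.131  0.1  ] [-0.24  0.38 -0.33  0.87  0.    0.11]
seat 90 -1 [ 0.527 -0.131  0.1  ] [-0.24  0.38 -0.33  0.87  0.   -3.04]
seat60 70 1 [ 0.527 -0.131  0.1  ] [-0.22  0.18 -0.71  0.34 -0.05  0.13]
seat60 70 -1 [ 0.527 -0.131  0.1  ] [-0.22  0.18 -0.71  0.34 -0.05 -3.02]
press 45 1 [ 0.51  -0.125  0.024] None
press 45 -1 [ 0.51  -0.125  0.024] None
press 55 1 [ 0.51  -0.125  0.024] [-0.18  0.3  -1.15 -0.48 -0.1   0.14]
press 55 -1 [ 0.51  -0.125  0.024] [-0.18  0.3  -1.15 -0.48 -0.1  -3.  ]
view 60 1 [ 0.382 -0.078  0.25 ] [-0.1  -0.36 -0.82  0.6  -0.12  0.22]
view 60 -1 [ 0.382 -0.078  0.25 ] [-0.1  -0.36 -0.82  0.6  -0.12 -2.92]
```

```bash
cat >> h.py <<'E'
o=np.array([.6173,-.1640]);yaw=-.350
try: exec(open("pose.txt").read())
except FileNotFoundError: pass
X=np.array([np.cos(yaw),np.sin(yaw),0]);Y=np.array([-np.sin(yaw),np.cos(yaw),0]);Z=np.array([0,0,1.])
C=lambda x,y,z:np.r_[o,0]+X*x+Y*y+Z*z
def inv(p): d=np.asarray(p)-np.r_[o,0]; return np.array([d@X,d@Y,d[2]])
def Q(t): t=np.radians(t);return q(X*np.cos(t)-Z*np.sin(t),Y)
def st(m=""):
    s=read_state();print(m,round(s["t"],2),inv(s["tool_pos"]).round(4),np.round(s["ft_force"],1),round(s["finger_gap"],4),np.round(s["finger_force"],1));return s
E
python3 - <<'E'
from h import *
move_gripper(0)
move_pose(C(0,0,.30),Q(90));st()
line_to(C(0,0,.235),.15)
print(line_to(C(-.04,0,.137),.08,stop_force=20));st("pressed")
line_to(C(-.04,0,.25),.25)
move_gripper(.075)
move_pose(C(-.22,0,.25),Q(80));st()
c=get_calibration("wrist");im=grab_frame("wrist");cv2.imwrite("pics/w1.png",im[:,:,::-1])
np.savez("w1.npz",**{k:np.array(c[k]) for k in c})
im=grab_frame("top");cv2.imwrite("pics/top1.png",im[:,:,::-1])
E
```

```text
2.75 [-1.000e-04 -9.000e-04  2.999e-01] [-0.3  0.3  0. ] 0.0 0.0
True
pressed 4.56 [-0.0396  0.      0.14  ] [-0.1  0.1  4.1] 0.0003 2.0
 6.61 [-2.192e-01  2.000e-04  2.509e-01] [ 0.6 -0.5 -0.5] 0.075 0.0
```

View pics/w1.png

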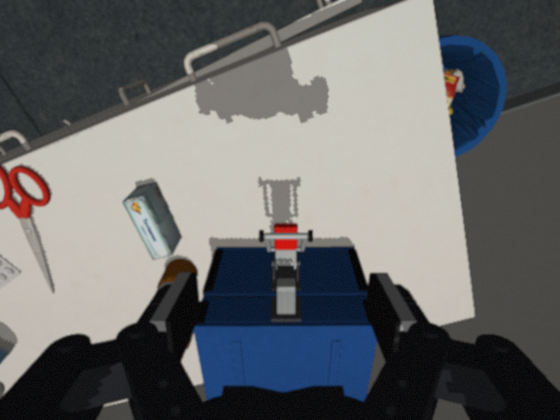

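Wrist view: the lid is shut, with the latch at (286,245), the buttons at about (262,236) and (310,236), and the lid's front top edge at row 322. I'll enlarge that part.

Run:
```python
from h import *
im=cv2.imread("pics/w1.png");cv2.imwrite("pics/w1c.png",cv2.resize(im[210:350,185:385],None,fx=4,fy=4,interpolation=cv2.INTER_CUBIC))
c=dict(np.load("w1.npz"))
print(proj(c,[C(-.07,.09,.14),C(-.07,-.09,.14),C(-.07,.09,0),C(-.07,-.09,0),C(-.096,0,.118)]).round(1).tolist())
```

```text
[[375.4, 325.5], [188.6, 325.7], [350.3, 244.4], [213.8, 244.5], [282.0, 289.6]]
```

View pics/w1c.png

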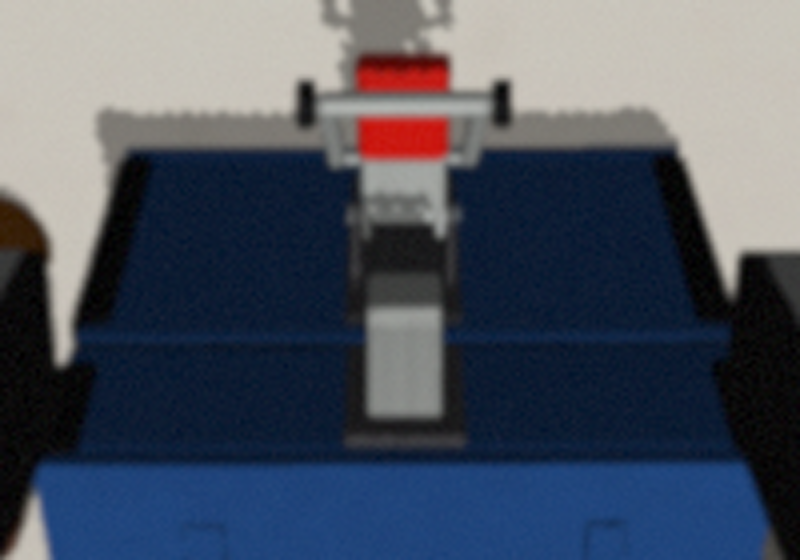

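```bash
cat > pose.txt <<'E'
o=np.array([.6173,-.1640])+.004*np.array([-np.sin(-.350),np.cos(-.350)])
E
python3 - <<'E'
from h import *
c=dict(np.load("w1.npz"));t=get_calibration("top");g=lambda x,y:(185+x/4,210+y/4)
f=lambda x,y:(150+x/4,140+y/3.5)
for a,b in (((257,455),(404.5,103)),((298,468),(304,103)),((216,442),(502,103))):
    P,e=tri(t,f(*a),c,g(*b));print("bar",inv(P).round(4),e.round(4))
P0=inv(c["world_from_camera"][:3,3]);
for y in (-.0235,.0235): print(proj(c,[C(-.15,y,.11)]))
# bar given depth from span
o_,d=ray(c,g(404.5,103));z=np.array(c["world_from_camera"])[:3,2];sp=(504-304)/4
print(inv(o_+d*(343.1*.047/sp)/(d@z)).round(4))
print("pred",((proj(c,[C(-.1045,0,.124),C(-.07,.0,.096),C(-.0705,.08,.14),C(-.0705,-.08,.14)])-[185,210])*4).round(0).tolist())
print("topkeep lid")
tm=cv2.imread("pics/top1.png");cv2.imwrite("pics/top1c.png",cv2.resize(tm[160:300,160:320],None,fx=4,fy=4,interpolation=cv2.INTER_CUBIC))
E
```

```text
bar [-0.1524 -0.0012  0.108 ] 0.0022
bar [-0.1521 -0.0241  0.1076] 0.0014
bar [-0.1528  0.0213  0.1088] 0.0022
[[260.85895934 238.81835159]]
[[311.67379839 238.79256985]]
[-1.497e-01 -1.000e-04  1.042e-01]
pred [[405.0, 308.0], [403.0, 338.0], [737.0, 461.0], [72.0, 461.0]]
topkeep lid
```

```bash
cat >> h.py <<'E'
TL=75
D=X*np.cos(np.radians(TL))-Z*np.sin(np.radians(TL)); G=.021
bar=lambda x,z,y=0.:C(x,y,z)+G*D
def stb(m): s=st(m);print("   bar est",(inv(np.array(s["tool_pos"])-G*D)).round(4))
E
python3 - <<'E'
from h import *
move_pose(bar(-.1515,.107)-.07*D,Q(TL))
print(line_to(bar(-.1515,.107),.12,stop_force=8));st("at bar")
move_gripper(.046,25);st("gripped")
print(line_to(bar(-.127,.133),.08,stop_force=15));stb("up")
c=get_calibration("wrist");im=grab_frame("wrist")[:,:,::-1];im2=grab_frame("scene")[:,:,::-1]
cv2.imwrite("pics/w2.png",np.hstack([cv2.resize(im[170:400,150:420],(540,460)),im2[60:290,60:320]][:1]))
cv2.imwrite("pics/s2.png",im2)
E
```

```text
False
at bar 7.96 [-1.452e-01  1.000e-04  8.790e-02] [-0.4  0.4 -0.4] 0.0749 0.0
gripped 8.3 [-0.1461 -0.0007  0.0871] [-2.  -2.9  0.5] 0.0492 27.0
False
up 8.9 [-0.1207 -0.0005  0.1132] [-1.5 -4.8  0.3] 0.0491 28.1
   bar est [-0.1262 -0.0005  0.1335]
```

View pics/w2.png

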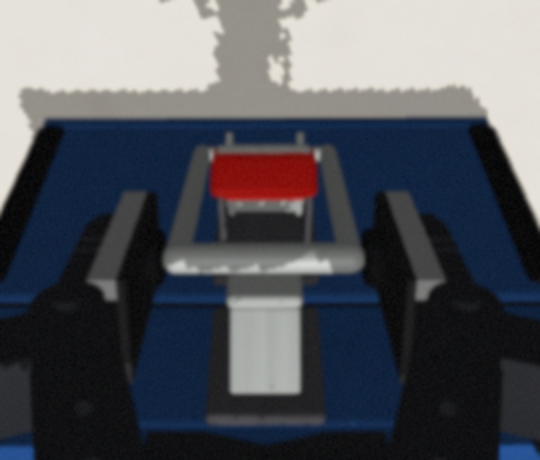

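The bar (crop 163–362, row 258) is held between the pads, just in front of the keeper. I'll check its row against the estimate, then hook it.

Run:
```python
from h import *
c=get_calibration("wrist");s=read_state();b=inv(np.array(s["tool_pos"])-G*D)
for dz in (-.008,-.004,0,.004): print(dz,proj(c,[C(b[0],b[1],b[2])+dz*D]).round(1).tolist(), "meas 281.5 299")
```

```text
-0.008 [[281.7, 315.4]] meas 281.5 299
-0.004 [[281.7, 309.4]] meas 281.5 299
0 [[281.7, 303.8]] meas 281.5 299
0.004 [[281.8, 298.4]] meas 281.5 299
```

Run:
```python
from h import *
print(line_to(bar(-.117,.139),.08,stop_force=15));stb("a")
print(line_to(bar(-.093,.139),.06,stop_force=12));stb("over")
c=get_calibration("wrist");im=grab_frame("wrist")[:,:,::-1]
print(line_to(bar(-.0935,.114),.04,stop_force=10));stb("down")
im2=grab_frame("wrist")[:,:,::-1]
cv2.imwrite("pics/w3.png",np.hstack([i[180:390,180:380] for i in (im,im2)]).repeat(2,0).repeat(2,1))
```

```text
True
a 9.22 [-0.115  -0.0008  0.1157] [-0.  -0.   1.8] 0.0491 34.7
   bar est [-0.1205 -0.0008  0.136 ]
True
over 9.65 [-0.0936 -0.0007  0.116 ] [-0.4 -1.6  1.9] 0.0489 34.8
   bar est [-0.0991 -0.0007  0.1363]
True
down 10.22 [-0.0864 -0.0006  0.0982] [-1.  -0.7  2.9] 0.0494 34.9
   bar est [-0.0918 -0.0006  0.1185]
```

View pics/w3.png

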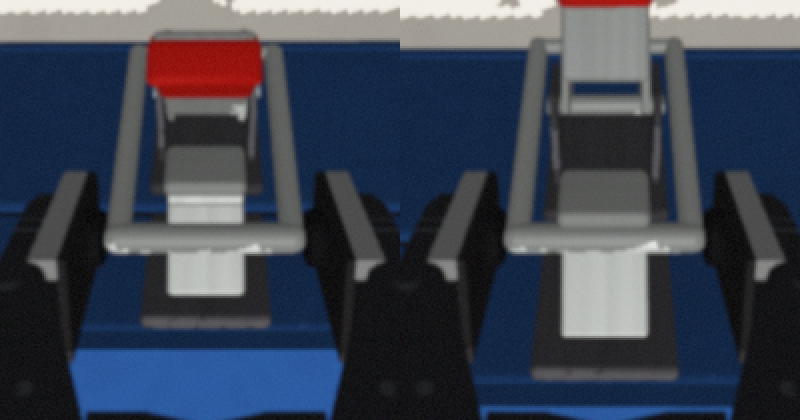

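Left (before lowering) shows the bar above the keeper's white ramp. Right shows it lowered behind the lip: the lip's front and top at crop rows 170–228 are in front of the bar at row 238. Now I'll release, back off and look.

Run:
```python
from h import *
c=get_calibration("wrist")
print("lip front top, lip rear top, seat rows in right crop:",((proj(c,[C(-.1045,0,.124),C(-.1005,0,.124),C(-.096,0,.118),C(-.092,0,.1155)])-[180,180])*2).round(0).tolist())
move_gripper(.07);st("open")
s=read_state();p=np.array(s["tool_pos"])
line_to(p-.08*D,.15)
move_gripper(0)
move_pose(C(-.21,0,.19),Q(70));st()
c=get_calibration("wrist");im=grab_frame("wrist")[:,:,::-1]
np.savez("w4.npz",**{k:np.array(c[k]) for k in c})
cv2.imwrite("pics/w4.png",cv2.resize(im[180:360,170:400],None,fx=3,fy=3,interpolation=cv2.INTER_CUBIC))
```

```text
lip front top, lip rear top, seat rows in right crop: [[205.0, 222.0], [206.0, 237.0], [206.0, 230.0], [206.0, 235.0]]
open 10.61 [-0.0865 -0.0006  0.0979] [-0.3  0.4 -0.2] 0.0702 0.0
 12.46 [-0.2108  0.      0.1904] [ 0.7 -0.4  1.1] -0.0001 0.0
```

View pics/w4.png

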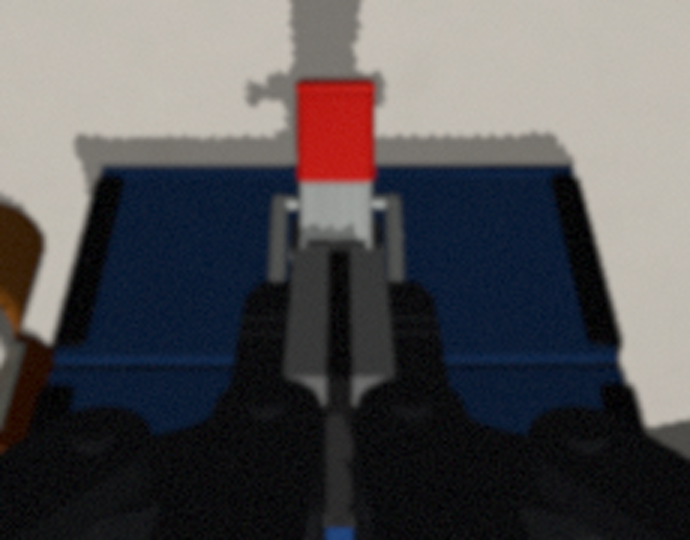

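The lever points out: its red grip spans crop rows 85–180 at column 336, and the fingers hide the bar. I'll derive the lever angle and take one scene view to check the hook.

Run:
```python
from h import *
c=dict(np.load("w4.npz"))
print("meas end 208.3, red start 240; hinge rod at ~row",180+205/3)
for a in (.7,.9,1.1,1.3,1.5):
    u=np.array([-np.sin(a),-np.cos(a)]);n=np.array([-np.cos(a),np.sin(a)]);f=lambda l,h:np.array([-.094,.072])+l*u+h*n
    P=[f(.056,.019),f(.056,.010),f(.016,0)]
    bx=[C(p[0],0,p[1]) for p in P]; h=P[2]
    # bar z at x=-.094 given loop length
    print(a,proj(c,bx)[:,1].round(1),"bar z",round(h[1]+np.sqrt(.058**2-(h[0]+.095)**2),4))
im=grab_frame("scene")[:,:,::-1]
cv2.imwrite("pics/s4.png",cv2.resize(im[90:300,120:340],None,fx=2.8,fy=2.8,interpolation=cv2.INTER_CUBIC))
```

```text
meas end 208.3, red start 240; hinge rod at ~row 248.33333333333331
0.7 [201.7 203.9 246.9] bar z 0.117
0.9 [204.3 204.5 246.9] bar z 0.1189
1.1 [209.6 207.7 247.6] bar z 0.1212
1.3 [217.9 213.6 248.9] bar z 0.1239
1.5 [228.7 222.2 250.9] bar z 0.1269
```

View pics/s4.png

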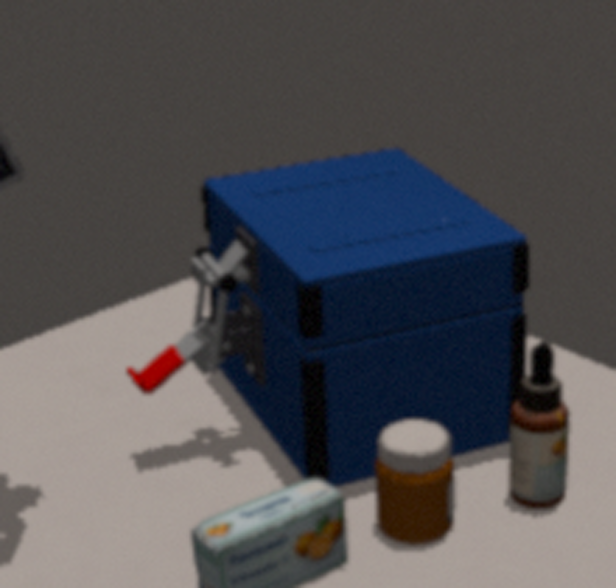

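Scene view: the bar sits in the keeper at about (205,262), the lever slopes out and down to (145,380), and the jar, bottle and carton are standing. The loop is hooked with the lever at about 1.05 rad, so I'll press.

Run:
```python
from h import *
def wp(a,off=0):
    t=max(np.radians(55),a);w=np.clip((t-a)/.5,0,1)
    p=np.array([-.094,.072])+.040*np.array([-np.sin(a),-np.cos(a)])+(.012+off)*np.array([-np.cos(a),np.sin(a)])-w*.011*np.array([np.sin(t),np.cos(t)])
    return C(p[0],0,p[1]),Q(np.degrees(t))
A=[1.0,.85,.7,.55,.4,.25,.12,0.0]
bad=[a for a in A if solve_ik(*wp(a)) is None];print("bad",bad)
if not bad:
    move_pose(*wp(1.1,.04))
    for a in A:
        p,r=wp(a); f=line_to(p,.06,rot=r,stop_force=35);s=st(f"{a} {f}")
        if f: break
    else:
        p,r=wp(0,-.004);print(line_to(p,.03,rot=r,stop_force=15));st("end")
```

```text
bad []
1.0 False 13.98 [-0.1331  0.0002  0.0617] [-0.   0.1  0.6] -0.0 0.0
0.85 False 14.26 [-1.34e-01  1.00e-04  5.33e-02] [0.5 0.8 0.1] 0.0001 0.0
0.7 False 14.53 [-1.331e-01  1.000e-04  4.620e-02] [1.2 0.6 0.6] -0.0001 0.1
0.55 False 14.8 [-0.1327 -0.      0.0388] [-0.2 -0.4 -1. ] 0.0 0.0
0.4 False 15.05 [-1.30e-01 -1.00e-04  3.31e-02] [-0.1 -0.3 -0.1] 0.0005 0.0
0.25 False 15.31 [-1.247e-01 -1.000e-04  2.950e-02] [-0.2 -0.4  0.1] 0.0001 0.0
0.12 False 15.56 [-0.1194 -0.      0.0273] [0.8 0.2 0.6] 0.0 0.0
0.0 False 15.81 [-0.1146  0.      0.0257] [ 0.5  0.5 -0. ] -0.0002 0.0
True
end 16.02 [-0.1148 -0.0003  0.0237] [0.9 0.  0.2] -0.0002 0.0
```

Run:
```python
from h import *
s=read_state();t=np.radians(55);d=X*np.cos(t)-Z*np.sin(t)
line_to(np.array(s["tool_pos"])-.05*d,.15)
move_pose(C(-.25,0.02,.17),Q(70));st()
w=grab_frame("wrist")[:,:,::-1];im=grab_frame("scene")[:,:,::-1]
a=cv2.resize(im[150:270,150:250],(400,480),interpolation=cv2.INTER_CUBIC);b=cv2.resize(w[190:340,210:335],(400,480),interpolation=cv2.INTER_CUBIC)
cv2.imwrite("pics/s5.png",np.hstack([a,b]))
```

```text
17.33 [-0.2496  0.02    0.1691] [-0.7 -0.6 -0.1] -0.0 0.0
```

View pics/s5.png

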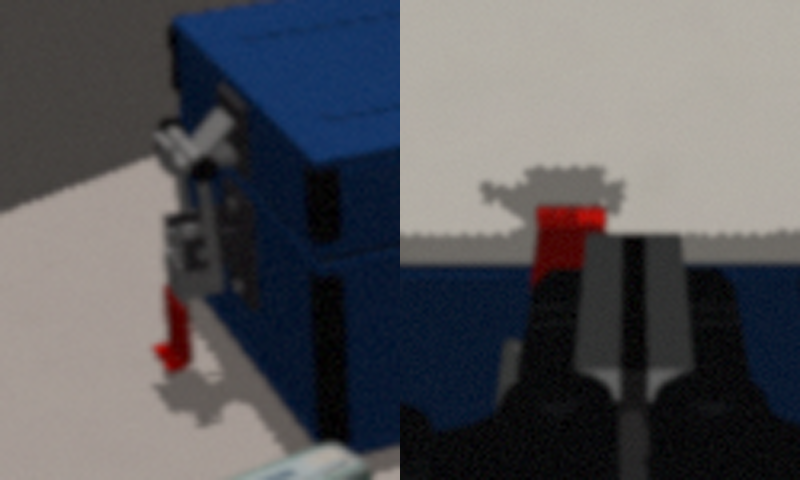

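Left shows the lever hanging straight down along the case, with its grip at (178,330) and the buttons at (168,130) and (205,170) either side of the keeper. I'll check this against the geometry.

Run:
```python
from h import *
c=get_calibration("wrist");s=get_calibration("scene")
print("meas wrist lever end row 254.7 col 263.4; scene grip end lip(157,350),(180,368)->",[(150+157/4,150+350/4),(150+180/4,150+368/4)])
for a in (0,.1,.25,.4):
    u=np.array([-np.sin(a),-np.cos(a)]);n=np.array([-np.cos(a),np.sin(a)]);f=lambda l,h:np.array([-.094,.072])+l*u+h*n
    P=[C(p[0],0,p[1]) for p in (f(.056,.019),)]
    S=[C(p[0],y,p[1]) for p,y in ((f(.056,.019),.012),(f(.056,.019),-.012),(f(.056,.004),-.012))]
    print(a,proj(c,P).round(1).tolist(),proj(s,S).round(1).tolist())
print("buttons meas (192,182.5),(201,192.5) pred z=.118,.114,.105")
for z in (.118,.114,.105): print(proj(s,[C(-.096,y,z) for y in (.022,-.022)]).round(1).tolist())
```

```text
meas wrist lever end row 254.7 col 263.4; scene grip end lip(157,350),(180,368)-> [(189.25, 237.5), (195.0, 242.0)]
0 [[263.9, 254.3]] [[188.7, 237.0], [192.8, 243.2], [201.0, 241.3]]
0.1 [[263.6, 252.1]] [[185.6, 236.6], [189.7, 242.8], [198.0, 241.7]]
0.25 [[263.2, 249.7]] [[181.1, 235.4], [185.2, 241.6], [193.4, 241.7]]
0.4 [[262.7, 248.4]] [[177.0, 233.6], [181.0, 239.8], [189.0, 241.0]]
buttons meas (192,182.5),(201,192.5) pred z=.118,.114,.105
[[191.9, 180.3], [200.1, 189.8]]
[[192.1, 182.4], [200.3, 192.0]]
[[192.5, 187.2], [200.6, 196.9]]
```

The lever reads 0 rad and the buttons match the bar at z ≈ 0.114, so the keeper is pulled down about 4 mm and the loop is tight. The arm is clear.

Run:
```python
from h import *
line_to(C(-.27,.02,.25),.15);st();print(sign_off())
```

```text
18.13 [-0.2704  0.0198  0.2488] [ 0.3  0.6 -0.4] -0.0 0.0
the job is handed in; nothing more can be done
None
```

Job handed in at 18.1 s: the lid is shut, the loop is hooked and tight on the keeper, the lever lies flat (about 0 rad), and the arm is clear; I never touched the jar, bottle or carton, and all three were standing in the last full scene view, before the lever press.

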